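# Put the clay cutters away in their caddy

### The job

Tidy the clay cutters into the grey caddy: put the blue star, teal tree, red heart and purple house each into the compartment whose floor shows its own outline, lying flat on the floor with the grip upwards. Leave the two look-alikes that have no picture there, the steel star and the red round cutter, where they lie.

Things in the scene. Friction and masses are not known exactly. Their poses are not given: they have to be found in the camera images.
- cutter_star: blue plastic clay cutter, a five-pointed star; open outline, 3 mm walls 20 mm high, inside a 62 mm circle, 25-50 g, flat on the table, grip up. Grip: upright bar centred over the origin, 12 mm thick (along body y), 34 mm long (along x), 20 to 48 mm above the underside, on a bridge along x; pinch it across y. Origin: middle of the underside; z up.
- cutter_tree: teal-green plastic clay cutter, a three-tier fir tree; open outline, 3 mm walls 20 mm high, inside a 62 mm circle, 25-50 g, flat on the table, grip up. Grip: upright bar centred over the origin, 12 mm thick (along body y), 34 mm long (along x), 20 to 48 mm above the underside, on a bridge along x; pinch it across y. Origin: middle of the underside; z up.
- cutter_heart: red plastic clay cutter, a heart; open outline, 3 mm walls 20 mm high, inside a 62 mm circle, 25-50 g, flat on the table, grip up. Grip: upright bar centred over the origin, 12 mm thick (along body y), 34 mm long (along x), 20 to 48 mm above the underside, on a bridge along x; pinch it across y. Origin: middle of the underside; z up.
- cutter_house: purple plastic clay cutter, a house with pointed roof; open outline, 3 mm walls 20 mm high, inside a 62 mm circle, 25-50 g, flat on the table, grip up. Grip: upright bar centred over the origin, 12 mm thick (along body y), 34 mm long (along x), 20 to 48 mm above the underside, on a bridge along x; pinch it across y. Origin: middle of the underside; z up.
- steel_star: look-alike that stays: bright grey steel cutter, same star shape and size as the blue one. Same build and origin as the others.
- red_round: look-alike that stays: red plastic cutter, a plain round ring 59 mm across. Same build and origin as the others.
- place_star: caddy compartment with the blue outline of a star on its white floor. Fixed square tray 100 x 100 mm, 30 mm high, walls and floor 5 mm (inside 90 x 90); four stand 2 x 2, touching, in the grey caddy, whose 6 mm outer walls reach 36 mm above the table. Origin: centre of its underside, 4 mm above the table (inner floor 9 mm above the table); x, y along the walls, z up.
- place_tree: caddy compartment with the teal-green outline of a tree on its white floor. Fixed square tray 100 x 100 mm, 30 mm high, walls and floor 5 mm (inside 90 x 90); four stand 2 x 2, touching, in the grey caddy, whose 6 mm outer walls reach 36 mm above the table. Origin: centre of its underside, 4 mm above the table (inner floor 9 mm above the table); x, y along the walls, z up.
- place_heart: caddy compartment with the red outline of a heart on its white floor. Fixed square tray 100 x 100 mm, 30 mm high, walls and floor 5 mm (inside 90 x 90); four stand 2 x 2, touching, in the grey caddy, whose 6 mm outer walls reach 36 mm above the table. Origin: centre of its underside, 4 mm above the table (inner floor 9 mm above the table); x, y along the walls, z up.
- place_house: caddy compartment with the purple outline of a house on its white floor. Fixed square tray 100 x 100 mm, 30 mm high, walls and floor 5 mm (inside 90 x 90); four stand 2 x 2, touching, in the grey caddy, whose 6 mm outer walls reach 36 mm above the table. Origin: centre of its underside, 4 mm above the table (inner floor 9 mm above the table); x, y along the walls, z up.
Mind the look-alikes: they are no part of the job. Leave any yellow look-alike of the cutter_house alone.

How it is judged (in metres and radians):
At the end, for the whole second after the job is handed in: Each pictured cutter rests flat (tilt under 0.12 rad) on its own compartment's floor, at rest: origin within 30 mm sideways of the compartment's centre and 0 to 10 mm above its underside. The steel star and the red round cutter are within 20 mm of where they began (horizontal distance between cutter_star and place_star below 0.03 m and z of cutter_star in the frame of place_star between 0 and 0.01 m and angle between each of cutter_star, cutter_tree, cutter_heart, cutter_house's own z axis and vertical below 0.12 rad and linear speed of each of cutter_star, cutter_tree, cutter_heart, cutter_house below 0.02 m/s and horizontal distance between cutter_tree and place_tree below 0.03 m and z of cutter_tree in the frame of place_tree between 0 and 0.01 m and horizontal distance between cutter_heart and place_heart below 0.03 m and z of cutter_heart in the frame of place_heart between 0 and 0.01 m and horizontal distance between cutter_house and place_house below 0.03 m and z of cutter_house in the frame of place_house between 0 and 0.01 m and distance of each of steel_star, red_round from where it was at the start of the episode below 0.02 m); the robot touches nothing.
It fails at once if the steel star is moved more than 20 mm from where it lay (distance of steel_star from where it was at the start of the episode above 0.02 m).
It fails at once if the red round cutter is moved more than 20 mm from where it lay (distance of red_round from where it was at the start of the episode above 0.02 m).
It also fails if it takes over 96 s, if anything falls off the work surface, if the arm or the gripper's body presses on something with over 40 N, if the wrist force passes 120 N, or if a joint passes its speed limit or range.

### The arm

A 6-joint arm with a two-finger parallel gripper is mounted at the origin on the work surface. World frame = base frame: x ahead of the robot, y to its left, z up, the work surface at z = 0. Lengths are in mm, angles in rad, forces in N, time in s.
With the tool pointing down it reaches from about 400 to 925 mm from the base axis. Payload 12.5 kg.
Tool frame: the origin (TCP) lies midway between the tips of the shut fingers; the grasp point (between the pads) lies 19 mm behind it (env.pinch_z is the z of the grasp point in the tool frame, in mm); z points along the fingers, y is the line along which they close (so a half turn about z gives the same grasp; the last joint's range is limited). The gripper opens to 95 mm and grips with 3 to 60 N. Pads are 20 mm wide; open, the fingers measure 119 mm over their backs; the gripper's body (75 mm by 180 mm) begins 59 mm behind the grasp point.
Start: joints at [-1.383, 0.491, 1.559, -0, 1.092, -0.106], TCP at [181.018, -598.23, 214.661] pointing down, gripper open.
Joint ranges: [-3.1, 3.1], [-0.84, 2.19], [0.05, 2.79], [-1.13, 4.28], [0.06, 2.93], [-2.69, 2.69]. Speed limits (rad/s): [2.22, 2.22, 2.79, 3.14, 3.14, 3.14].

### API

Orientations are given as [roll, pitch, yaw] about the fixed x, y, z axes, in that order (R = Rz(yaw) Ry(pitch) Rx(roll)).
In Python, from cell import env, eyes gives the robot as it stands.
- The arm moves only by the shell command python3 -m inch 'ROWS'. ROWS is JSON, a list of rows, each a list of 3 entries, a list of its own where there are three numbers: the shift along the tool's x, y, z in units of 60 mm (1.0 is 60 mm), then the turn about the tool's z in units of 5 degrees (1.0 is 5 degrees), then the closure, from -1 (fully open) to 1 (shut). In form: [[[tx, ty, tz], turn, claw], ...]. A call has exactly 10 rows; each row shifts and turns the commanded pose from where the row before left it, along the tool's axes as they then stand; what a row does not reach is not made up. A row lasts 1/8 s, in which the tool goes at most 62.5 mm and 10.7 degrees, less where a joint would pass 70% of its speed; a pose out of reach is approached as far as the arm can. A call is refused whole if a number of a shift passes 1 or a number of a turn 1, either way. A call with a gripper value outside its range is refused whole. The fingers move at their own pace and stop on an object; the grip force is fixed at half the most. Time passes only in rows, so rows that do not move let the fingers close, or fill a call up. It gives the time, the measured TCP pose, the force, the opening and the grip force at its end, in the units of the state.
- env.state(): the state, without advancing time (a new reading comes with each control period).
- eyes.read_camera(name): name is "side" or "top" or "wrist"; returns a dict with "pixels" (400x640x3 uint8, red, green, blue), "fx", "fy", "cx", "cy" (pixels), "extrinsics" (4x4, takes a point from world to camera coordinates). Camera axes: x right, y down, z forward; pixel columns grow to the right and rows downward; lengths in mm; the calibration is good to about 2 mm. A picture is of the moment at which its call begins. There is no depth.
- env.job_done(): hands the job in; it is judged then, once.
Trained networks look in a picture, given as the dict that the camera call returned (one of the last four; its "shot" number tells which), for a name from the list of things; names that differ only in an ending like _2 or _b are one class to them, and where a whole thing is asked for, a point or a joint stands for the part that bears it (a point fixed in the world has none). Each returns a list of dicts, best first, with "score" (0 to 1); they miss things now and then, are a little off and sometimes report something else, mostly with a low value. They report only what shows in the picture. A call takes as long as a camera call. They do not tell look-alikes from the thing itself.
- eyes.boxes_of(name, picture): "centre" ([row, column] in pixels, amid what is visible of it).
- eyes.cut_out(name, picture): "mask" (400x640 bool, what is visible of it) and "centre" ([row, column] in pixels, amid what is visible of it).
- eyes.spot_point(name, picture): "centre" ([row, column] in pixels: a listed point, or the origin of a listed thing).
The state is a dict: "t": time; "joints": joint angles; "qvel": joint speeds; "tau": joint torques, N m; "eef_pos": TCP position; "tcp_rot": TCP orientation; "ft_force": force on the tool from outside, world axes, zero at the start; "moment": the same for the moment, N m; "opening": opening from 0.0 (shut) to 1.0 (fully open); "grip_force": force on a finger pad.
Only numpy, scipy, OpenCV 4.12 (cv2) and the standard library are available. Lean on these libraries where they do the work, as an engineer would, in place of code of your own. Each camera call takes 0.05 s, during which the arm holds its last target. There are 200 camera calls.

## Working session

There is one attempt and no reset: what is moved stays moved. The work goes in short steps, Python scripts to look and compute and a shell command to move; the robot and the scene stay as the last step left them, time stands still between calls to the robot, and variables do not carry over. Pictures are saved under pics/ and viewed, at most 14 in all, crops included, and the job is handed in when it is done.

```bash
ls; mkdir -p pics; cat > h.py <<'E'
import numpy as np, cv2
from cell import env, eyes
def save(p,n): cv2.imwrite('pics/'+n,p['pixels'][...,::-1])
def tri(views):
    # views: list of (pic,[row,col]); least-squares intersection
    A=[];b=[]
    for p,(r,c) in views:
        E=np.array(p['extrinsics']);R=E[:3,:3];t=E[:3,3]
        d=R.T@np.array([(c-p['cx'])/p['fx'],(r-p['cy'])/p['fy'],1]);d/=np.linalg.norm(d)
        o=-R.T@t;P=np.eye(3)-np.outer(d,d);A.append(P);b.append(P@o)
    return np.linalg.lstsq(np.vstack(A),np.hstack(b),rcond=None)[0]
def onz(p,rc,z):
    E=np.array(p['extrinsics']);R=E[:3,:3];o=-R.T@E[:3,3]
    d=R.T@np.array([(rc[1]-p['cx'])/p['fx'],(rc[0]-p['cy'])/p['fy'],1]);return o+d*(z-o[2])/d[2]
N=['cutter_star','cutter_tree','cutter_heart','cutter_house','steel_star','red_round','place_star','place_tree','place_heart','place_house']
E
python3 - <<'E'
from h import *
top=eyes.read_camera('top');side=eyes.read_camera('side')
save(top,'top0.png');save(side,'side0.png')
for n in N:
    for nm,p in(('top',top),('side',side)):
        print(n,nm,[(np.round(d['centre']).tolist(),round(d['score'],2),np.round(onz(p,d['centre'],9 if 'place' in n else 0)[:2]).tolist()) for d in eyes.spot_point(n,p)[:3]])
print(env.state(), env.pinch_z)
for p in (top,side): 
    E=np.array(p['extrinsics']);print(p['fx'],(-E[:3,:3].T@E[:3,3]).round(), E[:3,:3].round(2).tolist())
E
```

```text
pics
cutter_star top [([140.0, 359.0], 0.53, [662.0, -123.0])]
cutter_star side [([239.0, 393.0], 0.75, [646.0, -118.0])]
cutter_tree top [([182.0, 330.0], 0.53, [550.0, -48.0])]
cutter_tree side [([220.0, 337.0], 0.8, [542.0, -46.0])]
cutter_heart top [([208.0, 203.0], 0.7, [481.0, 269.0]), ([231.0, 394.0], 0.53, [429.0, -212.0])]
cutter_heart side [([298.0, 294.0], 0.87, [427.0, -215.0])]
cutter_house top [([220.0, 344.0], 0.84, [455.0, -87.0]), ([267.0, 349.0], 0.67, [338.0, -99.0])]
cutter_house side [([242.0, 298.0], 0.84, [453.0, -90.0]), ([248.0, 247.0], 0.82, [347.0, -87.0])]
steel_star top [([141.0, 325.0], 0.68, [656.0, -35.0])]
steel_star side [([128.0, 329.0], 0.74, [584.0, 273.0]), ([206.0, 387.0], 0.64, [659.0, -27.0])]
red_round top [([188.0, 373.0], 0.6, [537.0, -158.0]), ([137.0, 325.0], 0.4, [668.0, -36.0])]
red_round side [([262.0, 347.0], 0.82, [540.0, -157.0])]
place_star top [([173.0, 246.0], 0.8, [568.0, 162.0]), ([168.0, 211.0], 0.43, [580.0, 251.0])]
place_star side [([156.0, 330.0], 0.78, [563.0, 149.0]), ([158.0, 294.0], 0.65, [475.0, 161.0])]
place_tree to
[... 550 characters left out ...]
  0.00053582,  0.0003093 , -0.00118618,
       -0.00050843]), 'tau': array([ 2.23799775e-04, -6.12469482e+01, -2.58429337e+01,  6.92246994e-02,
        4.45767038e-02,  2.33212916e-05]), 'eef_pos': array([ 181.02283942, -598.22597151,  214.66017155]), 'tcp_rot': array([ 3.14149800e+00, -1.08986606e-06,  2.93797317e-01]), 'ft_force': array([-0.06913493, -0.28662811,  0.86176321]), 'moment': array([ 0.01165773,  0.03916311, -0.03462602]), 'grip_force': 0.0, 'opening': 1.0003365539294782} -18.8
370.4528132669388 [427.   6. 933.] [[0.01, -1.0, 0.03], [-1.0, -0.02, -0.09], [0.09, -0.03, -1.0]]
388.71598760907193 [ 421. -570.  652.] [[0.99, -0.16, -0.01], [-0.13, -0.73, -0.67], [0.1, 0.66, -0.74]]
```

```bash
python3 - <<'E'
import cv2
t=cv2.imread('pics/top0.png');cv2.imwrite('pics/c1.png',cv2.resize(t[110:300,180:430],(790,600),interpolation=cv2.INTER_CUBIC))
E
```

```text
(no output)
```

View pics/c1.png

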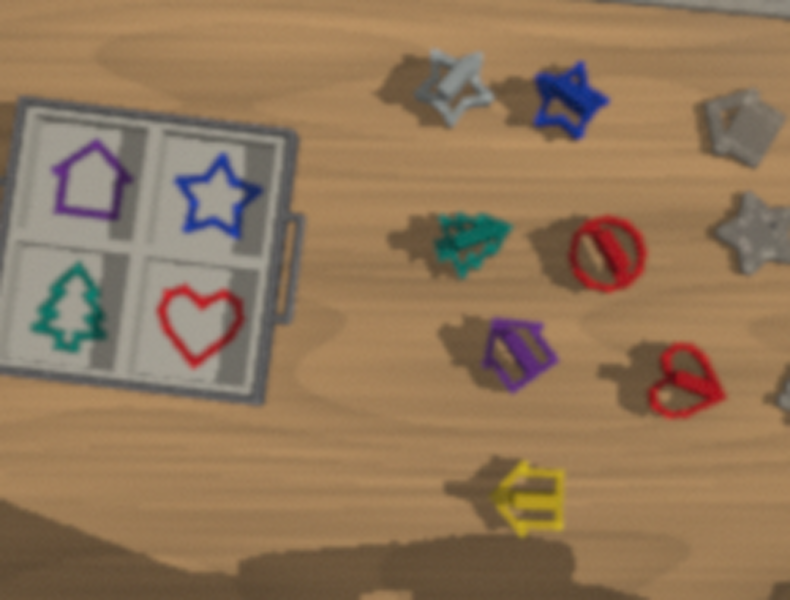

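View pics/side0.png

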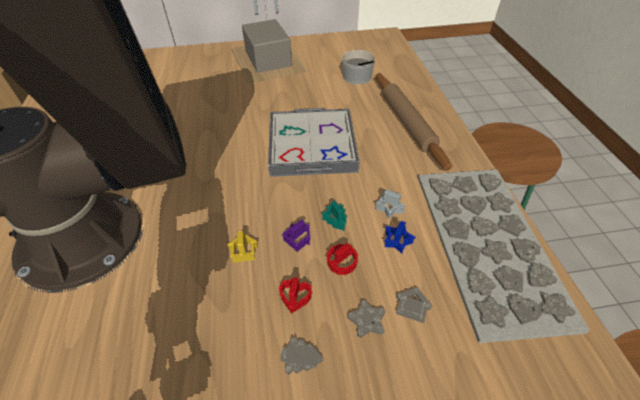

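Candidates (top pixels row, col):
- **Star:** blue at (140,359), chosen. The steel star at (137,324) and the flat grey clay star at (184,418) are not it.
- **Tree:** teal at (185,330), the only one.
- **Heart:** red at (231,397), chosen. The red round cutter at (189,372) and the printed heart at (213,244) are not it.
- **House:** purple at (221,344), chosen. The yellow house at (267,349) and the clay house at (150,415) are not it.

Compartments: house (168,209), star (173,248), tree (207,204), heart (213,244).

Next I move so the wrist camera sees the cutters.

```bash
python3 -m inch '[[[0,0,-0.4],0.84,-1],[[0,0,-0.4],0.84,-1],[[0,0,-0.4],0.84,-1],[[0,0,-0.4],0.84,-1],[[0.5,-0.67,0],0,-1],[[0.5,-0.67,0],0,-1],[[0.5,-0.67,0],0,-1],[[0.5,-0.67,0],0,-1],[[0.5,-0.67,0],0,-1],[[0.5,-0.67,0],0,-1]]'
python3 -m inch '[[[0.5,-0.67,0],0,-1],[[0.5,-0.67,0],0,-1],[[0.5,-0.67,0],0,-1],[[0.5,-0.67,0],0,-1],[[0.4,-0.5,0],0,-1],[[0.3,-0.3,0],0,-1],[[0,0,0],0,-1],[[0,0,0],0,-1],[[0,0,0],0,-1],[[0,0,0],0,-1]]'
python3 - <<'E'
from h import *
w=eyes.read_camera('wrist');save(w,'w1.png')
E=np.array(w['extrinsics']);print(w['fx'],(-E[:3,:3].T@E[:3,3]).round(), E[:3,:3].round(2).tolist())
for n in N[:6]: print(n,[(np.round(d['centre']).tolist(),round(d['score'],2),np.round(onz(w,d['centre'],0)[:2]).tolist()) for d in eyes.spot_point(n,w)[:3]])
E
```

```text
t: 2.35
eef_pos: [361.6, -355.5, 310.8]
tcp_rot: [3.141, -0.0, 0.0]
ft_force: [1.4, 0.0, 0.3]
opening: 0.999
grip_force: 0.0
t: 3.6
eef_pos: [522.4, -148.6, 310.8]
tcp_rot: [3.141, -0.0, -0.0]
ft_force: [-0.6, 0.2, 0.9]
opening: 1.0
grip_force: 0.0
343.971700704129 [ 593. -148.  481.] [[-0.0, -1.0, -0.0], [-0.97, 0.0, 0.25], [-0.25, 0.0, -0.97]]
cutter_star [([72.0, 303.0], 0.93, [652.0, -122.0])]
cutter_tree [([156.0, 248.0], 0.9, [542.0, -43.0]), ([210.0, 103.0], 0.39, [465.0, 171.0])]
cutter_heart [([230.0, 372.0], 0.88, [434.0, -221.0])]
cutter_house [([286.0, 288.0], 0.62, [343.0, -94.0]), ([221.0, 277.0], 0.56, [448.0, -80.0])]
steel_star [([56.0, 231.0], 0.56, [670.0, -29.0])]
red_round [([163.0, 329.0], 0.74, [533.0, -157.0])]
```

View pics/w1.png

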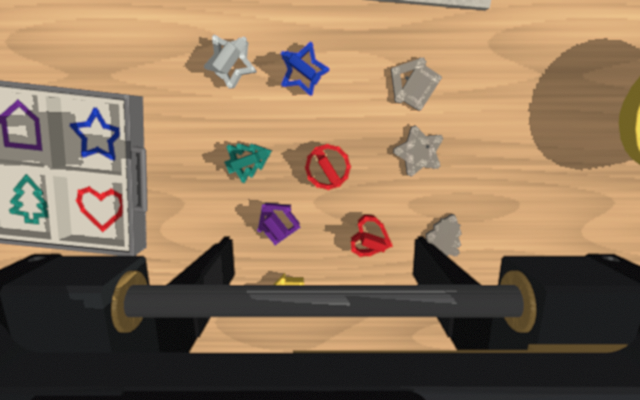

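The wrist view shows blue star (68,303), steel star (60,230), tree (160,246), red round (166,328), house (222,277), heart (238,370) and the yellow house, partly hidden, at (285,288). Now one close crop to check the choices and get the bar directions.

```bash
python3 - <<'E'
import cv2,numpy as np
def mk(f,cs):
    t=cv2.imread(f)
    return np.hstack([cv2.resize(t[r-25:r+25,c-25:c+25],(200,200),interpolation=cv2.INTER_CUBIC) for r,c in cs])
a=[(68,303),(160,246),(238,370),(222,277)]
t=cv2.imread('pics/w1.png')
o=[]
for r,c in a:
    k=cv2.resize(t[r-25:r+25,c-25:c+25],(400,300)[0:1]*2,interpolation=cv2.INTER_CUBIC)[50:350]
    for i in range(0,400,40):
        cv2.line(k,(i,0),(i,6),(0,0,0),1)
        if i<300: cv2.line(k,(0,i),(6,i),(0,0,0),1)
    o.append(k)
cv2.imwrite('pics/m1.png',np.vstack([np.hstack(o[:2]),np.hstack(o[2:])]))
E
```

```text
(no output)
```

View pics/m1.png

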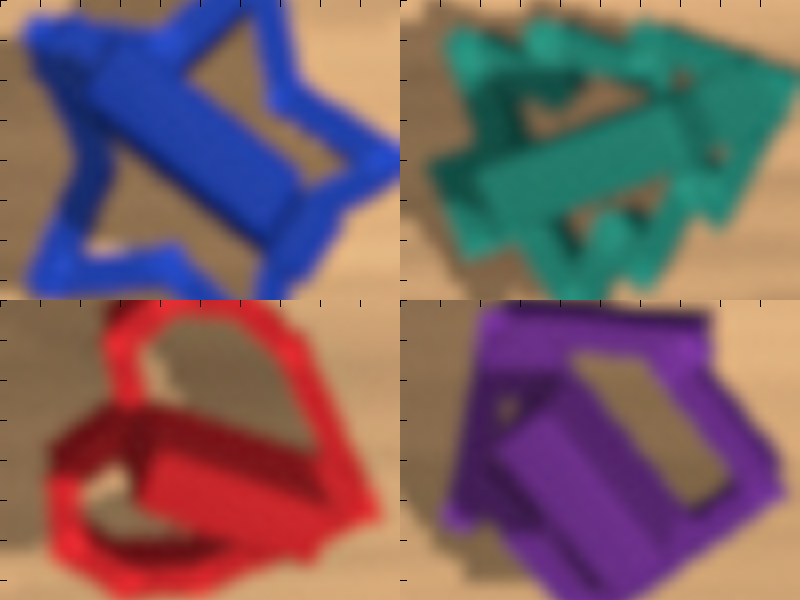

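Choices confirmed: solid blue star, teal tree, red heart and purple house. The bar tops are clear. Next I compute bar centres and headings, plus the compartments.

```bash
python3 - <<'E'
from h import *
w=eyes.read_camera('wrist');top=eyes.read_camera('top');side=eyes.read_camera('side')
q={'cutter_star':((68,303),[(125,48),(300,182),(268,240),(92,100)]),'cutter_tree':((160,246),[(75,180),(260,105),(300,145),(100,228)]),
'cutter_heart':((238,370),[(158,148),(325,208),(305,260),(138,200)]),'cutter_house':((222,277),[(145,115),(270,258),(210,295),(98,155)])}
for n,((r,c),pts) in q.items():
    P=np.array([onz(w,((y+50)/8+r-25-.5,x/8+c-25-.5),48)[:2] for x,y in pts])
    d=(P[1]+P[2]-P[0]-P[3])/2; yaw=np.degrees(np.arctan2(d[1],d[0]))
    best=lambda p:min(eyes.spot_point(n,p),key=lambda k:np.linalg.norm(onz(p,k['centre'],0)[:2]-P.mean(0)),default=None)
    v=[(p,best(p)['centre']) for p in (w,top,side) if best(p)]
    print(n,P.mean(0).round(1),'len',np.linalg.norm(d).round(1),'wid',np.linalg.norm(P[3]-P[0]).round(1),'dir',yaw.round(1),'tri',tri(v).round())
C=[]
for n in N[6:]:
    v=[(p,eyes.spot_point(n,p)[0]['centre']) for p in(top,side) if eyes.spot_point(n,p)]
    if len(v)>1: C.append(tri(v)); 
    print(n,tri(v).round(1))
E
```

```text
cutter_star [ 651.9 -122.8] len 31.6 wid 8.6 dir -126.3 tri [625. -87. -49.]
cutter_tree [540.8 -47.5] len 33.4 wid 8.3 dir -68.1 tri [541. -46.  15.]
cutter_heart [ 430.1 -215.1] len 30.3 wid 9.7 dir -110.6 tri [459. -76. 126.]
cutter_house [452.1 -82.9] len 30.9 wid 10.5 dir -142.7 tri [451. -84.   0.]
place_star [556.5 135.1 108.1]
place_tree [483.2 265.6  -9. ]
place_heart [ 589.8  138.4 -126.2]
place_house [575.9 257.1   5.6]
```

Blue star first: shift over it, turn to yaw 53.7°, drop to hover height, then look.

```bash
python3 -m inch '[[[0.54,-0.11,0],0,-1],[[0.54,-0.11,0],0,-1],[[0.54,-0.11,0],0,-1],[[0.54,-0.10,0],0,-1],[[0,0,0.5],-1,-1],[[0,0,0.5],-1,0],[[0,0,0.5],-1,0],[[0,0,0.5],-1,0.2],[[0,0,0.5],-1,0.2],[[0,0,0.5],-1,0.2]]'
python3 -m inch '[[[0,0,0],-1,0.2],[[0,0,0],-1,0.2],[[0,0,0],-1,0.2],[[0,0,0],-1,0.2],[[0,0,0],-0.74,0.2],[[0,0,0],0,0.2],[[0,0,0],0,0.2],[[0,0,0],0,0.2],[[0,0,0],0,0.2],[[0,0,0],0,0.2]]'
cat >> h.py <<'E'
def tool(p,w):
    "world point -> (x,y) offset in tool axes from current TCP, mm"
    s=env.state();y=s['tcp_rot'][2];d=np.array(p[:2])-s['eef_pos'][:2]
    return np.array([np.cos(y)*d[0]+np.sin(y)*d[1], np.sin(y)*d[0]-np.cos(y)*d[1]])
E
python3 - <<'E'
from h import *
w=eyes.read_camera('wrist');save(w,'w2.png')
cv2.imwrite('pics/w2c.png',cv2.resize(w['pixels'][100:400,160:480,::-1],(640,600)))
print(env.state()['eef_pos'],env.state()['tcp_rot'])
print([(d['centre'],d['score']) for d in eyes.spot_point('cutter_star',w)])
E
```

```text
t: 7.3
eef_pos: [652.4, -122.2, 129.6]
tcp_rot: [3.141, 0.0, 0.527]
ft_force: [-0.2, -0.4, -1.0]
opening: 0.531
grip_force: 0.0
t: 8.55
eef_pos: [652.3, -122.1, 130.6]
tcp_rot: [3.142, 0.0, 0.938]
ft_force: [0.1, -0.3, 0.4]
opening: 0.401
grip_force: 0.0
[ 652.32594076 -122.17291271  130.64304742] [3.14151717e+00 7.93676294e-05 9.37670061e-01]
[([198.6, 323.9], 0.78)]
```

View pics/w2c.png

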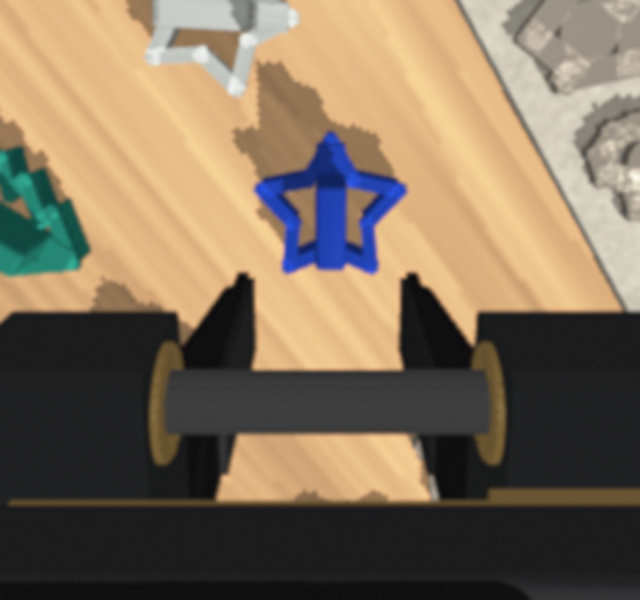

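The star sits upright at crop pixel (331,215), between the fingers and parallel to the pads. Checking its centre from this second wrist position.

```bash
python3 - <<'E'
from h import *
w=eyes.read_camera('wrist');w1=dict(fx=w['fx'],fy=w['fy'],cx=w['cx'],cy=w['cy'])
# rebuild the w1 camera pose from the hand-eye transform
from scipy.spatial.transform import Rotation as Ro
def T(p,e): M=np.eye(4);M[:3,:3]=Ro.from_euler('xyz',e).as_matrix();M[:3,3]=p;return M
s=env.state();X=np.array(w['extrinsics'])@T(s['eef_pos'],s['tcp_rot'])
w1['extrinsics']=X@np.linalg.inv(T([522.4,-148.6,310.8],[np.pi,0,0]))
g=w['pixels'][...].astype(int);m=(g[...,2]>140)&(g[...,2]>2*g[...,0])
for r in range(185,240,5): c=np.where(m[r,300:350])[0]+300; print(r,c.min() if len(c) else 0,c.max() if len(c) else 0,g[r,316:336:2,2].tolist())
print(g[180:242:2,325,2].tolist())
for rc in [(209,325.3)]:
    P=tri([(w,rc),(w1,((142.5+50)/8+43-.5,196/8+278-.5))]);print('tri',P.round(1),onz(w,rc,48).round(1),'tool off',tool(onz(w,rc,48),w).round(1),tool(P,w).round(1))
E
```

```text
185 329 337 [113, 108, 114, 113, 113, 113, 123, 167, 178, 179]
190 300 349 [112, 97, 93, 93, 94, 94, 94, 91, 127, 194]
195 300 349 [92, 125, 158, 160, 162, 163, 163, 165, 148, 99]
200 300 332 [88, 130, 170, 173, 175, 175, 177, 179, 159, 97]
205 300 349 [90, 129, 170, 174, 176, 176, 178, 182, 160, 94]
210 301 348 [93, 130, 171, 175, 177, 178, 180, 183, 158, 91]
215 303 345 [88, 130, 172, 175, 177, 178, 180, 183, 158, 92]
220 303 346 [90, 131, 171, 176, 177, 180, 183, 184, 159, 95]
225 303 346 [146, 137, 171, 177, 179, 181, 184, 184, 171, 150]
230 302 347 [167, 140, 172, 178, 181, 183, 185, 185, 172, 175]
235 303 346 [135, 132, 144, 147, 149, 150, 149, 145, 140, 144]
[134, 116, 115, 104, 93, 93, 99, 140, 173, 176, 175, 176, 176, 176, 178, 178, 178, 178, 177, 178, 178, 180, 180, 180, 180, 181, 183, 171, 136, 135, 133]
tri [ 653.8 -122.3   35.3] [ 655.7 -119.5   48. ] tool off [4.2 1.1] [0.8 1.2]
```

Corrected bar rows are 194–234, so the offset is about (0,1) mm and the height agrees with 48 mm. Descend, grip, lift.

```bash
python3 -m inch '[[[0,0.02,0.5],0,0.2],[[0,0,0.5],0,0.2],[[0,0,0.4],0,0.2],[[0,0,0.25],0,0.2],[[0,0,0.14],0,0.2],[[0,0,0],0,0.2],[[0,0,0],0,1],[[0,0,0],0,1],[[0,0,0],0,1],[[0,0,0],0,1]]'
python3 -m inch '[[[0,0,0],0,1],[[0,0,0],0,1],[[0,0,-0.2],0,1],[[0,0,-0.4],0,1],[[0,0,-0.5],0,1],[[0,0,-0.5],0,1],[[0,0,-0.5],0,1],[[0,0,-0.3],0,1],[[0,0,0],0,1],[[0,0,0],0,1]]'
python3 - <<'E'
from h import *
s=env.state();print(s['eef_pos'],s['tcp_rot'],s['opening'],s['grip_force'],tool([567,155],0)/60)
E
```

```text
t: 9.95
eef_pos: [653.5, -122.9, 23.6]
tcp_rot: [3.141, -0.0, 0.938]
ft_force: [-0.6, -0.3, 3.5]
opening: 0.125
grip_force: 30.0
t: 11.2
eef_pos: [652.8, -122.7, 166.1]
tcp_rot: [-3.14, 0.001, 0.938]
ft_force: [0.4, 0.3, -0.3]
opening: 0.129
grip_force: 30.0
[ 652.82545998 -122.74837905  166.08936162] [-3.14010313e+00  6.41436961e-04  9.37791141e-01] 0.12863396381340667 29.997875690460205 [ 2.88606281 -3.89174628]
```

```bash
python3 -m inch '[[[0.25,-0.33,0],0,1],[[0.48,-0.65,0],0,1],[[0.48,-0.65,0],0,1],[[0.48,-0.65,0],0,1],[[0.48,-0.65,0],0,1],[[0.48,-0.65,0],0,1],[[0.24,-0.31,0],0,1],[[0,0,0],0,1],[[0,0,0],0,1],[[0,0,0],0,1]]'
python3 - <<'E'
from h import *
w=eyes.read_camera('wrist');save(w,'w3.png')
top=eyes.read_camera('top');side=eyes.read_camera('side')
for n in N[6:]:
  for nm,p in(('w',w),('top',top),('side',side)):
    print(n,nm,[(np.round(d['centre']).tolist(),round(d['score'],2),np.round(onz(p,d['centre'],9)[:2],1).tolist()) for d in eyes.spot_point(n,p)[:2]])
print(env.state()['eef_pos'])
E
```

```text
t: 12.45
eef_pos: [567.8, 154.2, 167.0]
tcp_rot: [-3.141, 0.0, 0.937]
ft_force: [0.3, 0.1, -0.0]
opening: 0.126
grip_force: 30.0
place_star w [([190.0, 326.0], 0.74, [572.1, 155.7])]
place_star top []
place_star side [([158.0, 328.0], 0.78, [558.0, 142.5]), ([218.0, 335.0], 0.4, [538.4, -47.8])]
place_tree w [([150.0, 181.0], 0.76, [483.9, 267.6])]
place_tree top []
place_tree side [([135.0, 296.0], 0.61, [491.7, 250.6]), ([219.0, 334.0], 0.6, [534.5, -51.1])]
place_heart w [([239.0, 245.0], 0.71, [475.7, 163.8])]
place_heart top [([212.0, 243.0], 0.61, [472.1, 166.9])]
place_heart side [([160.0, 292.0], 0.75, [468.1, 153.7]), ([262.0, 344.0], 0.64, [533.2, -160.8])]
place_house w [([98.0, 272.0], 0.59, [582.0, 253.4])]
place_house top []
place_house side [([130.0, 329.0], 0.77, [581.1, 255.7]), ([158.0, 295.0], 0.17, [476.5, 158.7])]
[567.68590897 155.02000405 167.19518834]
```

View pics/w3.png

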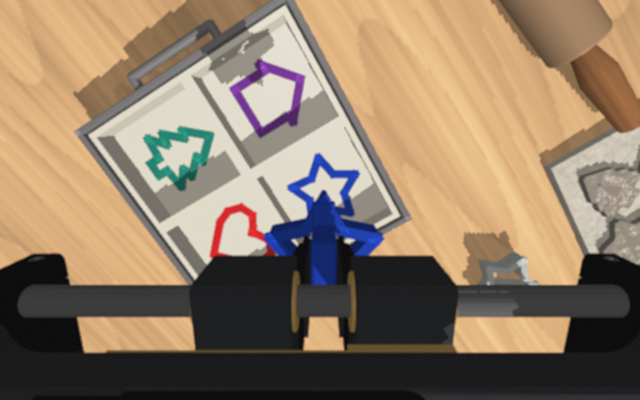

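The caddy shows outer corners at pixels (row, col) (132,80), (0,290) and (215,408), with the star compartment centre near (188,326). Caddy frame from the corners:

```bash
python3 - <<'E'
from h import *
w=eyes.read_camera('wrist')
A,B,C=[onz(w,p,36)[:2] for p in((132,79),(0,293),(217,409))]
print(A,B,C,np.linalg.norm(A-B),np.linalg.norm(C-B))
u=(C-B)/np.linalg.norm(C-B); print('u deg',np.degrees(np.arctan2(*u[::-1])), np.degrees(np.arctan2(*(A-B)[::-1])))
M=(A+C)/2;v=np.array([u[1],-u[0]]);print('centre',M)
# B=house corner, +u toward star, v from house toward tree
for n,a,b in(('star',50,-50),('house',-50,-50),('tree',-50,50),('heart',50,50)): print(n,(M+a*u+b*v).round(1))
print(tool(M+50*u-50*v,0)/60)
E
```

```text
[433.7068949  327.08628755] [643.07875085 298.7256105 ] [620.82341674  96.00542072] 211.28393707405837 203.93816524603744
u deg -96.26504256690563 172.28589376164132
centre [527.26515582 211.54585413]
star [571.5 156.4]
house [582.4 255.8]
tree [483.  266.7]
heart [472.1 167.3]
[0.05561851 0.03790051]
```

```bash
python3 -m inch '[[[0.06,0.03,0],0,1],[[0,0,0.5],0,1],[[0,0,0.5],0,1],[[0,0,0.5],0,1],[[0,0,0.35],0,1],[[0,0,0.2],0,1],[[0,0,0.1],0,1],[[0,0,0.07],0,1],[[0,0,0],0,1],[[0,0,0],0,1]]'
python3 -m inch '[[[0,0,0],0,0.4],[[0,0,0],0,0.4],[[0,0,0],0,0.4],[[0,0,0],0,0.4],[[0,0,-0.2],0,0.4],[[0,0,-0.5],0,0.4],[[0,0,-0.5],0,0.4],[[0,0,-0.5],0,0.4],[[0,0,-0.5],0,0.2],[[0,0,0],0,0.2]]'
python3 - <<'E'
from h import *
s=env.state();print(s['eef_pos'],tool([452.1,-82.9],0)/60,'turn deg',37.3-np.degrees(s['tcp_rot'][2]))
E
```

```text
t: 14.5
eef_pos: [571.5, 156.9, 34.5]
tcp_rot: [3.141, -0.001, 0.938]
ft_force: [-0.2, 0.9, -0.3]
opening: 0.123
grip_force: 30.0
t: 15.75
eef_pos: [572.1, 157.0, 168.8]
tcp_rot: [3.138, -0.003, 0.938]
ft_force: [0.7, -0.3, -0.0]
opening: 0.391
grip_force: 0.0
[572.13590012 157.00653453 168.84903135] [-4.40729513  0.75211947] turn deg -16.434741684832495
```

```bash
python3 -m inch '[[[-0.73,0.12,0],0,0.2],[[-0.74,0.13,0],0,0.2],[[-0.74,0.13,0],0,0.2],[[-0.74,0.13,0],0,0.2],[[-0.73,0.12,0],0,0.2],[[-0.73,0.12,0],0,0.2],[[0,0,0.3],0.82,0.2],[[0,0,0.2],0.82,0.2],[[0,0,0.1],0.82,0.2],[[0,0,0],0.83,0.2]]'
python3 -m inch '[[[0,0,0],0,0.2],[[0,0,0],0,0.2],[[0,0,0],0,0.2],[[0,0,0],0,0.2],[[0,0,0],0,0.2],[[0,0,0],0,0.2],[[0,0,0],0,0.2],[[0,0,0],0,0.2],[[0,0,0],0,0.2],[[0,0,0],0,0.2]]' | sed -n 2,3p
python3 - <<'E'
from h import *
w=eyes.read_camera('wrist')
cv2.imwrite('pics/w4c.png',cv2.resize(w['pixels'][130:280,240:400,::-1],(640,600),interpolation=cv2.INTER_CUBIC))
print(env.state()['eef_pos'],env.state()['tcp_rot'])
print([(d['centre'],d['score']) for d in eyes.spot_point('cutter_house',w)])
E
```

```text
t: 17.0
eef_pos: [450.4, -83.0, 129.1]
tcp_rot: [-3.14, 0.001, 0.648]
ft_force: [-0.6, -0.2, -0.4]
opening: 0.402
grip_force: 0.0
eef_pos: [451.0, -83.1, 130.0]
tcp_rot: [3.142, 0.0, 0.651]
[451.04936802 -83.11033497 130.0120482 ] [3.14150006e+00 4.17852536e-05 6.50744659e-01]
[([200.2, 321.2], 0.85)]
```

View pics/w4c.png

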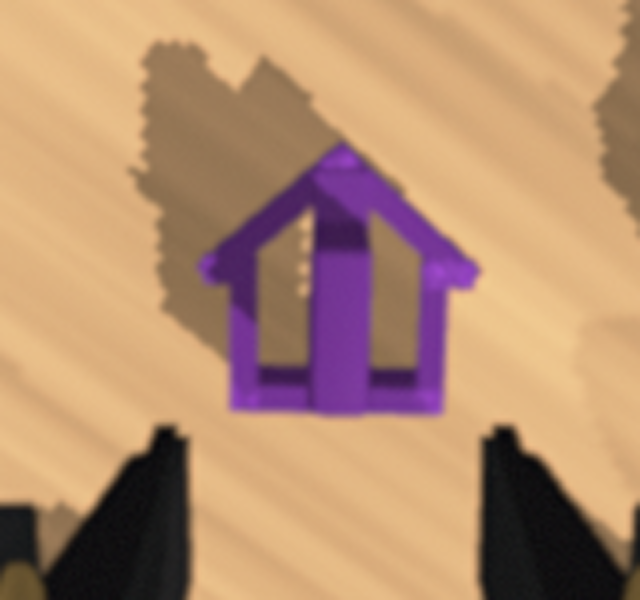

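The house bar is at crop column 341, rows 250–412, parallel to and centred between the fingertips (170 and 505). Grip and lift.

```bash
python3 -m inch '[[[0.01,0.02,0.5],0,0.2],[[0,0,0.5],0,0.2],[[0,0,0.4],0,0.2],[[0,0,0.25],0,0.2],[[0,0,0.13],0,0.2],[[0,0,0],0,0.2],[[0,0,0],0,1],[[0,0,0],0,1],[[0,0,0],0,1],[[0,0,0],0,1]]'
python3 -m inch '[[[0,0,0],0,1],[[0,0,0],0,1],[[0,0,-0.2],0,1],[[0,0,-0.4],0,1],[[0,0,-0.5],0,1],[[0,0,-0.5],0,1],[[0,0,-0.5],0,1],[[0,0,-0.3],0,1],[[0,0,0],0,1],[[0,0,0],0,1]]'
python3 - <<'E'
from h import *
print(tool([582,255],0)/60)
E
```

```text
t: 19.6
eef_pos: [452.4, -83.8, 23.5]
tcp_rot: [3.141, -0.0, 0.651]
ft_force: [-0.6, 0.0, 5.3]
opening: 0.124
grip_force: 30.0
t: 20.85
eef_pos: [451.9, -83.6, 166.8]
tcp_rot: [-3.141, 0.0, 0.651]
ft_force: [0.5, -0.5, -1.3]
opening: 0.122
grip_force: 30.0
[ 5.14395358 -3.17589573]
```

```bash
python3 -m inch '[[[0.35,-0.22,0],0,1],[[0.64,-0.395,0],0,1],[[0.64,-0.395,0],0,1],[[0.64,-0.395,0],0,1],[[0.64,-0.395,0],0,1],[[0.64,-0.395,0],0,1],[[0.64,-0.395,0],0,1],[[0.64,-0.395,0],0,1],[[0.31,-0.19,0],0,1],[[0,0,0],0,1]]'
python3 -m inch '[[[0,0,0],0,1],[[0,0,0.5],0,1],[[0,0,0.5],0,1],[[0,0,0.5],0,1],[[0,0,0.35],0,1],[[0,0,0.2],0,1],[[0,0,0.1],0,1],[[0,0,0.07],0,1],[[0,0,0],0,1],[[0,0,0],0,1]]'
python3 -m inch '[[[0,0,0],0,0.4],[[0,0,0],0,0.4],[[0,0,0],0,0.4],[[0,0,0],0,0.4],[[0,0,-0.2],0,0.4],[[0,0,-0.5],0,0.4],[[0,0,-0.5],0,0.4],[[0,0,-0.5],0,0.4],[[0,0,-0.5],0,0.2],[[0,0,0],0,0.2]]'
python3 - <<'E'
from h import *
s=env.state();print(s['eef_pos'],tool([540.8,-47.5],0)/60,'turn units',-(111.9-np.degrees(s['tcp_rot'][2]))/5)
E
```

```text
t: 22.1
eef_pos: [581.8, 255.7, 165.5]
tcp_rot: [-3.141, 0.002, 0.652]
ft_force: [-0.0, 0.1, -1.9]
opening: 0.126
grip_force: 30.0
t: 23.35
eef_pos: [582.4, 254.7, 34.5]
tcp_rot: [3.141, -0.001, 0.651]
ft_force: [0.3, 1.0, -0.7]
opening: 0.126
grip_force: 30.0
t: 24.6
eef_pos: [583.1, 255.0, 169.0]
tcp_rot: [3.14, -0.004, 0.651]
ft_force: [1.3, 0.3, -0.9]
opening: 0.393
grip_force: 0.0
[583.09767946 254.99600576 169.02756006] [-3.61502405  3.58417397] turn units -14.92289430634166
```

```bash
python3 -m inch '[[[-0.3,0.3,0],0,0.2],[[-0.55,0.55,0],0,0.2],[[-0.55,0.55,0],0,0.2],[[-0.55,0.55,0],0,0.2],[[-0.55,0.54,0],0,0.2],[[-0.55,0.54,0],0,0.2],[[-0.55,0.54,0],0,0.2],[[-0.01,0.01,0.2],-1,0.2],[[0,0,0.2],-1,0.2],[[0,0,0.2],-1,0.2]]'
python3 -m inch '[[[0,0,0.05],-1,0.2],[[0,0,0],-1,0.2],[[0,0,0],-1,0.2],[[0,0,0],-1,0.2],[[0,0,0],-1,0.2],[[0,0,0],-1,0.2],[[0,0,0],-1,0.2],[[0,0,0],-1,0.2],[[0,0,0],-1,0.2],[[0,0,0],-1,0.2]]'
python3 -m inch '[[[0,0,0],-1,0.2],[[0,0,0],-0.92,0.2],[[0,0,0],0,0.2],[[0,0,0],0,0.2],[[0,0,0],0,0.2],[[0,0,0],0,0.2],[[0,0,0],0,0.2],[[0,0,0],0,0.2],[[0,0,0],0,0.2],[[0,0,0],0,0.2]]'
python3 - <<'E'
from h import *
w=eyes.read_camera('wrist')
cv2.imwrite('pics/w5c.png',cv2.resize(w['pixels'][130:280,240:400,::-1],(640,600),interpolation=cv2.INTER_CUBIC))
print(env.state()['eef_pos'],env.state()['tcp_rot'])
E
```

```text
t: 25.85
eef_pos: [538.7, -48.4, 128.8]
tcp_rot: [-3.14, 0.001, 0.914]
ft_force: [0.7, 0.3, -0.6]
opening: 0.399
grip_force: 0.0
t: 27.1
eef_pos: [538.8, -48.2, 126.2]
tcp_rot: [-3.14, -0.001, 1.788]
ft_force: [0.4, 0.1, -0.5]
opening: 0.401
grip_force: 0.0
t: 28.35
eef_pos: [540.0, -47.4, 127.0]
tcp_rot: [-3.142, 0.0, 1.953]
ft_force: [0.0, -0.2, 0.2]
opening: 0.399
grip_force: 0.0
[540.02800039 -47.41204416 127.0202552 ] [3.14156082e+00 9.20154738e-05 1.95274090e+00]
```

View pics/w5c.png

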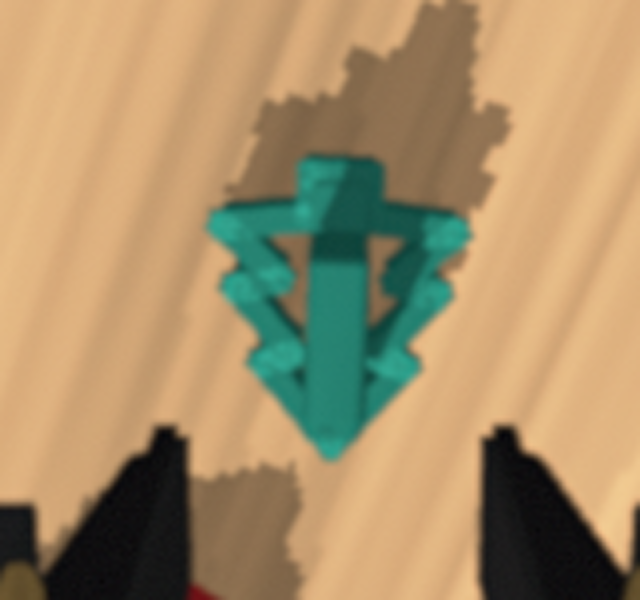

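The tree bar is at crop column 337, rows 260–425, centred between the fingertips. It sits about 2 mm toward tool −x. Grip and lift.

```bash
python3 -m inch '[[[-0.03,0,0.5],0,0.2],[[0,0,0.5],0,0.2],[[0,0,0.4],0,0.2],[[0,0,0.2],0,0.2],[[0,0,0.13],0,0.2],[[0,0,0],0,0.2],[[0,0,0],0,1],[[0,0,0],0,1],[[0,0,0],0,1],[[0,0,0],0,1]]'
python3 -m inch '[[[0,0,0],0,1],[[0,0,0],0,1],[[0,0,-0.2],0,1],[[0,0,-0.4],0,1],[[0,0,-0.5],0,1],[[0,0,-0.5],0,1],[[0,0,-0.5],0,1],[[0,0,-0.3],0,1],[[0,0,0],0,1],[[0,0,0],0,1]]'
python3 - <<'E'
from h import *
print(tool([483.5,266],0)/60)
E
```

```text
t: 29.65
eef_pos: [540.8, -49.1, 23.5]
tcp_rot: [3.141, 0.0, 1.953]
ft_force: [-0.4, 0.2, 4.3]
opening: 0.123
grip_force: 30.0
t: 30.9
eef_pos: [540.3, -49.0, 166.7]
tcp_rot: [-3.141, -0.0, 1.953]
ft_force: [-0.8, 0.5, -1.0]
opening: 0.125
grip_force: 30.0
[5.2249883  1.07877546]
```

```bash
python3 -m inch '[[[0.4,0.08,0],0,1],[[0.65,0.135,0],0,1],[[0.65,0.135,0],0,1],[[0.65,0.135,0],0,1],[[0.65,0.135,0],0,1],[[0.65,0.135,0],0,1],[[0.65,0.135,0],0,1],[[0.65,0.135,0],0,1],[[0.27,0.05,0],0,1],[[0,0,0],0,1]]'
python3 -m inch '[[[0,0,0],0,1],[[0,0,0.5],0,1],[[0,0,0.5],0,1],[[0,0,0.5],0,1],[[0,0,0.35],0,1],[[0,0,0.2],0,1],[[0,0,0.1],0,1],[[0,0,0.07],0,1],[[0,0,0],0,1],[[0,0,0],0,1]]'
python3 -m inch '[[[0,0,0],0,0.4],[[0,0,0],0,0.4],[[0,0,0],0,0.4],[[0,0,0],0,0.4],[[0,0,-0.2],0,0.4],[[0,0,-0.5],0,0.4],[[0,0,-0.5],0,0.4],[[0,0,-0.5],0,0.4],[[0,0,-0.5],0,0.2],[[0,0,0],0,0.2]]'
python3 - <<'E'
from h import *
s=env.state();print(s['eef_pos'],tool([430.1,-215.1],0)/60,'turn units',-(69.4-np.degrees(s['tcp_rot'][2]))/5)
E
```

```text
t: 32.15
eef_pos: [483.4, 265.8, 166.5]
tcp_rot: [-3.14, 0.0, 1.954]
ft_force: [-0.1, -0.1, -0.7]
opening: 0.125
grip_force: 30.0
t: 33.4
eef_pos: [484.0, 265.7, 34.5]
tcp_rot: [3.141, 0.0, 1.953]
ft_force: [0.6, 0.5, -0.5]
opening: 0.124
grip_force: 30.0
t: 34.65
eef_pos: [484.5, 265.9, 168.6]
tcp_rot: [3.137, 0.0, 1.953]
ft_force: [0.3, -0.5, -0.3]
opening: 0.389
grip_force: 0.0
[484.54091148 265.89345692 168.64803712] [-7.10045001 -3.83041603] turn units 8.497526011134909
```

```bash
python3 -m inch '[[[-0.64,-0.35,0],0,0.2],[[-0.65,-0.35,0],0,0.2],[[-0.65,-0.35,0],0,0.2],[[-0.65,-0.35,0],0,0.2],[[-0.65,-0.35,0],0,0.2],[[-0.65,-0.35,0],0,0.2],[[-0.65,-0.35,0],0,0.2],[[-0.64,-0.34,0],0,0.2],[[-0.64,-0.35,0],0,0.2],[[-0.64,-0.35,0],0,0.2]]'
python3 -m inch '[[[-0.64,-0.34,0],0,0.2],[[0,0,0.3],0.94,0.2],[[0,0,0.2],0.94,0.2],[[0,0,0.1],0.94,0.2],[[0,0,0.05],0.94,0.2],[[0,0,0],0.95,0.2],[[0,0,0],0.95,0.2],[[0,0,0],0.95,0.2],[[0,0,0],0.95,0.2],[[0,0,0],0.94,0.2]]'
python3 -m inch '[[[0,0,0],0,0.2],[[0,0,0],0,0.2],[[0,0,0],0,0.2],[[0,0,0],0,0.2],[[0,0,0],0,0.2],[[0,0,0],0,0.2],[[0,0,0],0,0.2],[[0,0,0],0,0.2],[[0,0,0],0,0.2],[[0,0,0],0,0.2]]'
python3 - <<'E'
from h import *
w=eyes.read_camera('wrist')
cv2.imwrite('pics/w6c.png',cv2.resize(w['pixels'][130:280,240:400,::-1],(640,600),interpolation=cv2.INTER_CUBIC))
print(env.state()['eef_pos'],env.state()['tcp_rot'])
E
```

```text
t: 35.9
eef_pos: [433.3, -173.4, 165.6]
tcp_rot: [-3.141, -0.001, 1.953]
ft_force: [-0.5, 1.0, -0.0]
opening: 0.402
grip_force: 0.0
t: 37.15
eef_pos: [428.9, -215.2, 126.6]
tcp_rot: [-3.141, -0.0, 1.208]
ft_force: [0.2, 0.4, 0.0]
opening: 0.4
grip_force: 0.0
t: 38.4
eef_pos: [429.3, -215.4, 127.0]
tcp_rot: [3.142, 0.0, 1.211]
ft_force: [0.6, 0.8, 0.2]
opening: 0.404
grip_force: 0.0
[ 429.32587928 -215.38213462  127.03419645] [3.14151777e+00 8.27589803e-05 1.21099721e+00]
```

View pics/w6c.png

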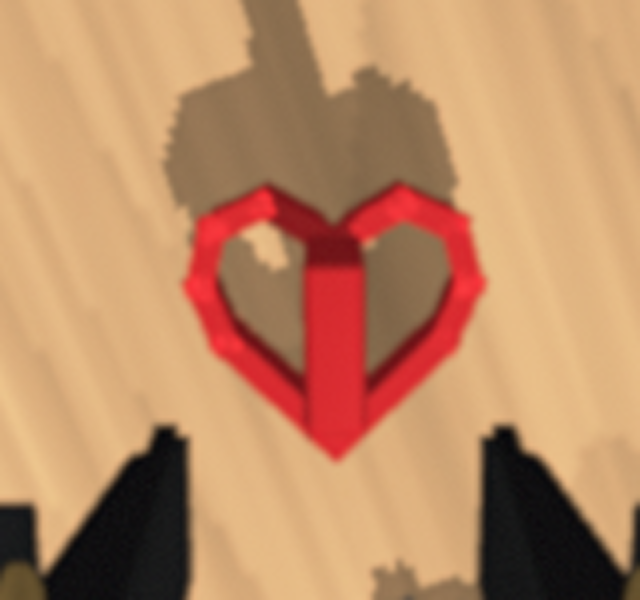

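The heart bar is at crop column 334, rows 265–430, parallel to and centred between the fingertips. Grip and lift.

```bash
python3 -m inch '[[[-0.04,0,0.5],0,0.2],[[0,0,0.5],0,0.2],[[0,0,0.4],0,0.2],[[0,0,0.2],0,0.2],[[0,0,0.13],0,0.2],[[0,0,0],0,0.2],[[0,0,0],0,1],[[0,0,0],0,1],[[0,0,0],0,1],[[0,0,0],0,1]]'
python3 -m inch '[[[0,0,0],0,1],[[0,0,0],0,1],[[0,0,-0.2],0,1],[[0,0,-0.4],0,1],[[0,0,-0.5],0,1],[[0,0,-0.5],0,1],[[0,0,-0.5],0,1],[[0,0,-0.3],0,1],[[0,0,0],0,1],[[0,0,0],0,1]]'
python3 - <<'E'
from h import *
print(tool([473,166],0)/60)
E
```

```text
t: 39.7
eef_pos: [428.6, -217.7, 23.5]
tcp_rot: [3.141, 0.0, 1.211]
ft_force: [-0.9, 0.9, 4.5]
opening: 0.125
grip_force: 30.0
t: 40.95
eef_pos: [428.1, -217.4, 166.8]
tcp_rot: [-3.141, -0.0, 1.211]
ft_force: [1.2, -0.5, -0.4]
opening: 0.127
grip_force: 30.0
[ 6.24434785 -1.55074316]
```

```bash
python3 -m inch '[[[0.48,-0.11,0],0,1],[[0.64,-0.16,0],0,1],[[0.64,-0.16,0],0,1],[[0.64,-0.16,0],0,1],[[0.64,-0.16,0],0,1],[[0.64,-0.16,0],0,1],[[0.64,-0.16,0],0,1],[[0.64,-0.16,0],0,1],[[0.64,-0.16,0],0,1],[[0.64,-0.16,0],0,1]]'
python3 -m inch '[[[0,0,0],0,1],[[0,0,0],0,1],[[0,0,0.5],0,1],[[0,0,0.5],0,1],[[0,0,0.5],0,1],[[0,0,0.35],0,1],[[0,0,0.2],0,1],[[0,0,0.1],0,1],[[0,0,0.07],0,1],[[0,0,0],0,1]]'
python3 -m inch '[[[0,0,0],0,1],[[0,0,0],0,0.4],[[0,0,0],0,0.4],[[0,0,0],0,0.4],[[0,0,0],0,0.4],[[0,0,-0.2],0,0.4],[[0,0,-0.5],0,0.4],[[0,0,-0.5],0,0.4],[[0,0,-0.5],0,0.4],[[0,0,-0.5],0,0.4]]'
python3 -m inch '[[[-0.6,0,-0.2],0,0],[[-0.6,0,-0.2],0,0],[[-0.6,0,-0.2],0,0],[[-0.6,0,-0.2],0,0],[[-0.6,0,-0.2],0,0],[[0,0,0],0,0],[[0,0,0],0,0],[[0,0,0],0,0],[[0,0,0],0,0],[[0,0,0],0,0]]'
python3 - <<'E'
from h import *
w=eyes.read_camera('wrist');save(w,'w7.png')
top=eyes.read_camera('top');save(top,'top7.png')
for n in N[:6]:
  for p in(w,top): print(n,[(np.round(d['centre']).tolist(),round(d['score'],2),np.round(onz(p,d['centre'],9*('cutter' in n))[:2]).tolist()) for d in eyes.spot_point(n,p)[:2]])
a=cv2.resize(top['pixels'][110:300,150:430,::-1],(800,543));b=cv2.resize(w['pixels'][...,::-1],(640,400))
cv2.imwrite('pics/f7.png',a)
E
```

```text
t: 42.2
eef_pos: [472.9, 166.8, 166.2]
tcp_rot: [-3.14, 0.001, 1.211]
ft_force: [0.7, 0.7, -1.0]
opening: 0.122
grip_force: 30.0
t: 43.45
eef_pos: [473.4, 165.5, 34.2]
tcp_rot: [3.141, -0.0, 1.211]
ft_force: [-1.0, -0.5, -0.6]
opening: 0.127
grip_force: 30.0
t: 44.7
eef_pos: [473.1, 165.5, 167.9]
tcp_rot: [3.141, -0.0, 1.211]
ft_force: [0.3, 0.9, -0.4]
opening: 0.302
grip_force: 0.0
t: 45.95
eef_pos: [409.9, -2.6, 225.8]
tcp_rot: [-3.141, 0.0, 1.212]
ft_force: [0.5, 0.3, -0.4]
opening: 0.504
grip_force: 0.0
cutter_star []
cutter_star [([171.0, 250.0], 0.68, [574.0, 152.0])]
cutter_tree []
cutter_tree [([207.0, 204.0], 0.64, [482.0, 263.0])]
cutter_heart [([1.0, 324.0], 0.55, [476.0, 171.0])]
cutter_heart [([215.0, 242.0], 0.63, [463.0, 168.0]), ([170.0, 246.0], 0.37, [578.0, 163.0])]
cutter_house [([271.0, 295.0], 0.91, [339.0, -92.0])]
cutter_house [([165.0, 210.0], 0.69, [587.0, 253.0])]
steel_star [([125.0, 545.0], 0.6, [664.0, -30.0])]
steel_star [([138.0, 323.0], 0.55, [666.0, -31.0])]
red_round [([261.0, 459.0], 0.91, [532.0, -156.0]), ([2.0, 324.0], 0.39, [476.0, 173.0])]
red_round [([191.0, 372.0], 0.7, [530.0, -156.0])]
```

View pics/w7.png

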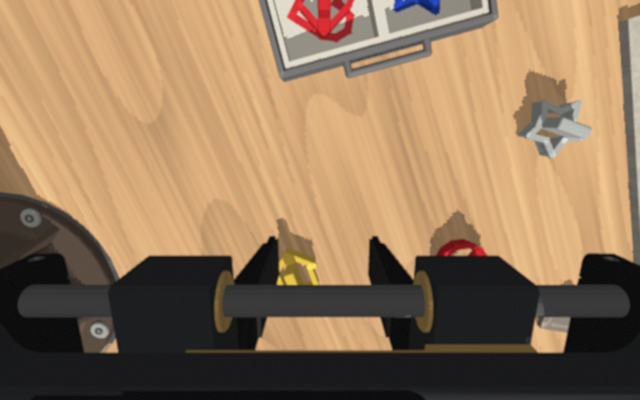

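View pics/f7.png

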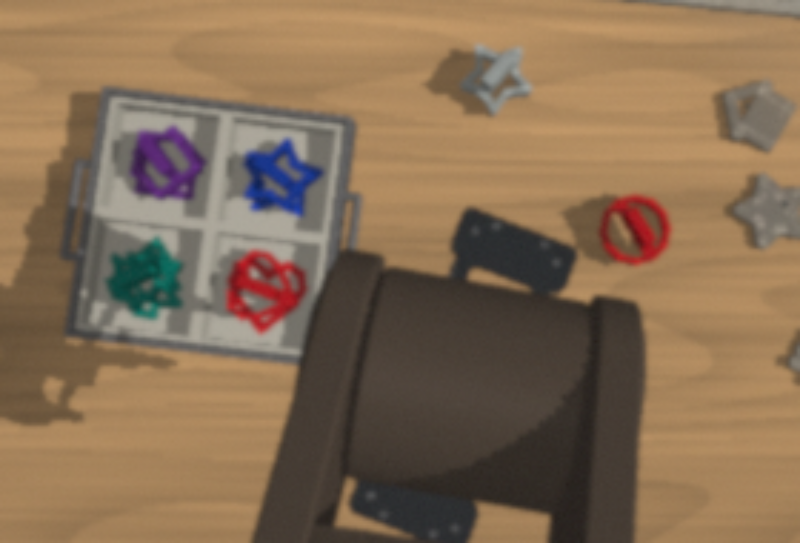

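All four cutters lie flat in their own compartments: house at crop pixel (row 163, col 168), star (177,283), tree (280,146) and heart (290,265). The steel star (78,497) and red round cutter (228,636) are where they began, and the arm is clear of everything.

```bash
python3 -c "
from cell import env
print(env.job_done())"
```

```text
the job is handed in; nothing more can be done
None
```

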